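# Set the polariser ring and switch on the lamp

### The job

On the grey light base, push the polariser ring's lever round by its upright post until its pointer lines up with the white line of the index rider on the scale; leave it there, then press the round lamp button right down and let it spring back. Only push with the fingertips: do not lift the ring out of its seat, and leave the rider, the dimmer knob and the things standing around where they are.

Things in the scene. Friction and masses are not known exactly. Their poses are not given: they have to be found in the camera images.
- lightbase: the light base: a grey box 280 x 260 x 60 mm fixed to the bench. Origin at the centre of its underside; its x axis points from its near long edge (robot's side) to its far edge, z up. Its top face is 60 mm above the bench. The scale is a fan of black marks every 10 degrees, on a white disc of 92 mm radius on that top face
- ring_axis (a point): point on the ring's vertical turning axis at the height of the light base's top face (20 mm beyond the base's middle along the base's x); axes parallel to those of the light base
- ring (a joint): angle of the polariser ring (rad): 0 when the lever points along the light base's -x (towards its near edge), growing counter-clockwise seen from above (towards the base's -y); stops at -1.25 and 1.25. The ring is a black knurled disc 110 mm across whose top is 16 mm above the base's top face, with a flat black lever 14 mm wide that carries an upright post and ends in a pointer. It turns with friction (about 1 to 1.5 N at the post) and stays where it is left
- post (a point): middle of the lever's upright black post, the thing to push: round, 14 mm diameter, on the lever 70 mm from the ring axis; free from 13 to 51 mm above the base's top face; this point is 36 mm above that face
- pointer (a point): point 88 mm from the ring axis, straight out along the lever, 2 mm beyond the tip of its pointer, 10 mm above the base's top face
- rider (a joint): angle of the index rider (rad), measured like joint ring, so both have equal values when they line up. The rider is a dark steel block 22 mm wide with a white line along its middle, standing on the scale's outer edge with its nose towards the ring; it reaches from 92 to 120 mm from the ring axis, and its top is 11 mm above the base's top face. It is at a value greater than the ring's at the start. It slides stiffly (about 3 N) and is to stay where it is
- rider_mark (a point): point on the rider's centre line 88 mm from the ring axis, just in front of its nose, 10 mm above the base's top face; it coincides with point pointer when the lever is set
- ring_lift (a joint): how far the ring has been lifted out of its seat (m); 0 seated, where its own weight (about 3 N) and a slight friction keep it
- lamp_top (a point): centre of the top of the lamp button, a grey round spring button 28 mm across in a black housing near the right near corner of the light base (base x -108, y -100 mm)
- lamp (a joint): travel of the lamp button (m): 0 up, 0.006 fully down, which takes 5 N; springs back
- dimmer_mark (a point): white mark near the rim of the dimmer knob, a black cylinder 36 mm across, 18 mm tall, near the left near corner of the light base (base x -108, y +100 mm); not part of the job, turns easily
- reagent: white bottle with a red cap, 54 mm across, 125 mm tall; bystander, loose; origin at the centre of its underside
- stain_jar: clear jar with a red lid, 60 mm across, 75 mm tall; bystander, loose; origin at the centre of its underside
- wash: plain white bottle, 72 mm across, 190 mm tall; bystander, loose; origin at the centre of its underside
- tray: open white specimen tray, 150 x 100 x 30 mm; bystander, loose; origin at the centre of its underside
- slidebox: flat blue slide box, 55 x 90 x 35 mm; bystander, loose; origin at the centre of its underside
- objective: aluminium objective lens standing on the light base's far left corner, 28 mm across, 38 mm tall; bystander, loose; origin at the centre of its underside
- vial: small amber vial standing on the light base at the middle of its near edge, 22 mm across, 30 mm tall; bystander, loose; origin at the centre of its underside

How it is judged:
By the outcome, as a careful person would: the job done as asked, in the order asked, and still so for the second after the job is handed in, with the robot touching nothing.
It also fails if it takes over 48 s, if anything falls off the work surface, if the arm or the gripper's body presses on something with over 40 N, if the wrist force passes 120 N, or if a joint passes its speed limit or range.

### The arm

A 6-joint arm with a two-finger parallel gripper is mounted at the origin on the work surface. World frame = base frame: x ahead of the robot, y to its left, z up, the work surface at z = 0. Lengths are in m, angles in rad, forces in N, time in s.
With the tool pointing down it reaches from about 0.275 to 0.85 m from the base axis. Payload 5.2 kg.
Tool frame: the origin (TCP) lies midway between the tips of the shut fingers; the grasp point (between the pads) lies 19 mm behind it; z points along the fingers, x is the direction in which the jaws open and shut, and the axes are right-handed (so a half turn about z gives the same grasp; the last joint's range is limited). The gripper opens to 85 mm and grips with 20 to 120 N. Pads are 22 mm wide; open, the fingers measure 114 mm over their backs; the gripper's body (76 mm by 85 mm) begins 54 mm behind the grasp point. The pads swing forward as they close: fully open they stand 13 mm farther back than shut.
Start: joints at [-1.417, 0.259, 1.535, -0, 1.348, -0.203], TCP at [0.192, -0.515, 0.231] pointing down, gripper open.
Joint ranges: [-3.14, 3.14], [-0.91, 2.08], [0.19, 2.58], [-1.22, 4.36], [0.22, 2.71], [-3.12, 3.12]. Speed limits (rad/s): [2.57, 2.57, 3.14, 3.14, 3.14, 3.14].

### API

Orientations are given as a rotation vector (axis times angle).
In Python, from cell import readout, eyes, robot gives the robot as it stands. The module is installed in compiled form; this text tells all that it offers.
- The arm moves only by the shell command python3 -m inch 'ROWS' [FORCE]. ROWS is JSON, a list that holds one entry, the list of rows, each a list of 7 numbers: the shift along the world's x, y, z in mm, then the turn, a rotation vector about the world's x, y, z in degrees, then the closure, from -1 (fully open) to 1 (shut). In form: [[[x, y, z, wx, wy, wz, gripper], ...]]. A call has 1 to 5 rows; each row is the pose to reach, as a shift and turn from the pose measured when the call began; what a row does not reach only later rows make up. A row lasts 1/8 s, in which the tool goes at most 62.5 mm and 10.7 degrees, less where a joint would pass 70% of its speed; a pose out of reach is approached as far as the arm can. A call with a gripper value outside its range is refused whole. The fingers move at their own pace and stop on an object; FORCE is the grip in N (left out, the last holds). Time passes only in rows, so rows that repeat a pose let the fingers close. It gives the time, the measured TCP pose, the force and the opening at its end, in the units of the state.
- readout.observe(): the state, without advancing time (a new reading comes with each control period).
- eyes.read_camera(name): name is "scene" or "top" or "wrist"; returns a dict with "pixels" (400x640x3 uint8, red, green, blue), "intrinsics" (3x3 intrinsics, pixels), "camera_from_world" (4x4, takes a point from world to camera coordinates). Camera axes: x right, y up, looking along -z (the intrinsics and any distortion apply to the point x, -y, -z); pixel columns grow to the right and rows downward; lengths in m; the calibration is good to about 2 mm. A picture is of the moment at which its call begins. There is no depth.
- robot.sign_off(): hands the job in, once; it reports no verdict.
The state is a dict: "time": time; "joint_pos": joint angles; "dq": joint speeds; "joint_efforts": joint torques, N m; "position": TCP position; "eef_rot": TCP orientation; "ft_force": force on the tool from outside, world axes, zero at the start; "wrist_torque": the same for the moment, N m; "finger_gap": finger opening in m.
Only numpy, scipy, OpenCV 4.12 (cv2) and the standard library are available. Lean on these libraries where they do the work, as an engineer would, in place of code of your own. Each camera call takes 0.05 s, during which the arm holds its last target. There are 200 camera calls.

## Working session

There is one attempt and no reset: what is moved stays moved. The work goes in short steps, Python scripts to look and compute and a shell command to move; the robot and the scene stay as the last step left them, time stands still between calls to the robot, and variables do not carry over. Pictures are saved under pics/ and viewed, about 8 in all and at most 12, crops included, and the job is handed in when it is done.

```bash
mkdir -p pics; cat > h.py <<'E'
import numpy as np, cv2
from cell import readout, eyes, robot
def shot(name,fn=None):
    c=eyes.read_camera(name)
    if fn: cv2.imwrite('pics/'+fn,c['pixels'][:,:,::-1])
    return c
def proj(c,P):
    P=np.atleast_2d(P);T=c['camera_from_world'];q=P@T[:3,:3].T+T[:3,3]
    q=q*[1,-1,-1];u=q@np.array(c['intrinsics']).T
    return u[:,:2]/u[:,2:]
def ray(c,uv,z):
    T=np.array(c['camera_from_world']);R=T[:3,:3];o=-R.T@T[:3,3]
    uv=np.atleast_2d(uv).astype(float)
    d=np.c_[uv,np.ones(len(uv))]@np.linalg.inv(c['intrinsics']).T*[1,-1,-1]@R
    return o+d*((z-o[2])/d[:,2])[:,None]
E
python3 - <<'E'
from h import *
a=shot('top','top.png');b=shot('scene','scene.png')
print(a['intrinsics'],a['camera_from_world'],a.keys());print(readout.observe())
E
```

```text
[[469.48527152   0.         320.54570431]
 [  0.         469.48527152 207.58873188]
 [  0.           0.           1.        ]] [[-0.02679474 -0.99963188 -0.00425893  0.06969506]
 [ 0.99824543 -0.02698214  0.0527069  -0.62595785]
 [-0.05280241 -0.00283919  0.99860094 -1.05972801]
 [ 0.          0.          0.          1.        ]] dict_keys(['pixels', 'intrinsics', 'camera_from_world'])
{'time': 0.1, 'joint_pos': array([-1.41680530e+00,  2.59309872e-01,  1.53597399e+00,  7.27361949e-06,
        1.34801739e+00, -2.02803238e-01]), 'dq': array([ 0.00233418, -0.00163888, -0.00143449,  0.00114138,  0.00011979,
        0.00036867]), 'joint_efforts': array([ 2.56507585e-03, -4.46967566e+01, -2.91247380e+01, -1.67453372e-04,
        6.27625035e-03,  2.02624528e-05]), 'position': array([ 0.1920475 , -0.51487046,  0.2305363 ]), 'eef_rot': array([-2.57936373e+00,  1.79127901e+00,  1.84209983e-03]), 'ft_force': array([ 0.02249265, -1.49814366, -0.1281803 ]), 'wrist_torque': array([ 0.00425433, -0.01614358, -0.05451484]), 'finger_gap': 0.0852188003404089}
```

View pics/top.png

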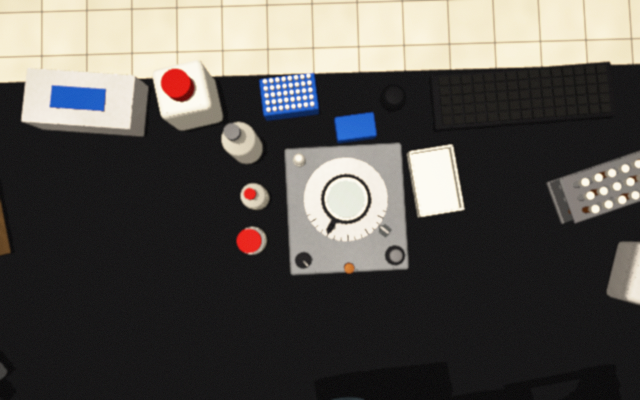

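View pics/scene.png

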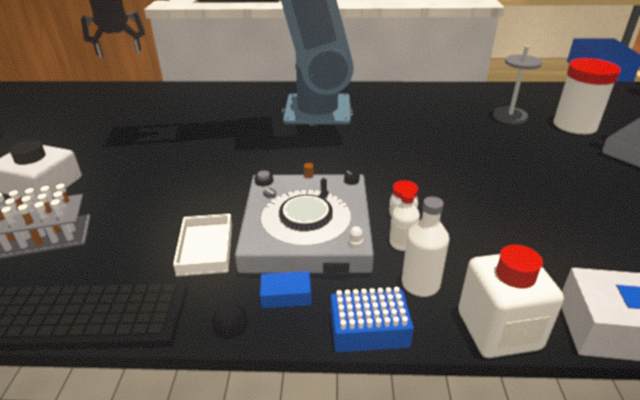

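The top view (up = +x, right = −y) shows the base with corners near (286,149), (405,143), (409,269) and (291,275). The ring centre is near (346,199), the lever points to (331,230), the rider is at (384,230), the lamp at (395,255), the dimmer at (303,260) and the vial at (349,268). The scene view agrees with this layout.

```bash
python3 - <<'E'
from h import *
c=shot('top');im=c['pixels']
hsv=cv2.cvtColor(im,cv2.COLOR_RGB2HSV)
m=((hsv[...,2]>80)).astype(np.uint8); m[:, :280]=0; m[:,412:]=0; m[:141]=0; m[285:]=0
m=cv2.morphologyEx(m,cv2.MORPH_OPEN,np.ones((5,5)))
cs=max(cv2.findContours(m,0,2)[0],key=cv2.contourArea)
r=cv2.minAreaRect(cs);bx=cv2.boxPoints(r);W=ray(c,bx,.06)
print(r,W.round(4),np.linalg.norm(np.diff(W,axis=0),axis=1))
ctr=W.mean(0);i=W[:,0].argsort();e=W[i[:2]];f=W[i[2:]]
d=f.mean(0)-e.mean(0);yaw=np.arctan2(d[1],d[0]);print('ctr',ctr,'yaw',np.degrees(yaw))
u=np.array([np.cos(yaw),np.sin(yaw)]);v=np.array([-u[1],u[0]])
print('axis',ctr[:2]+.02*u,'lamp',ctr[:2]-.108*u-.1*v)
for n,p,z in [('tip',(331,231),.07),('rider',(384,230),.071),('lamp',(395,255),.075),('ring',(346,199),.076)]: print(n,ray(c,p,z).round(4))
E
```

```text
((346.05511474609375, 208.71240234375), (127.01451110839844, 118.54435729980469), 87.1014175415039) [[ 0.7591  0.1309  0.06  ]
 [ 0.7652 -0.1316  0.06  ]
 [ 0.4856 -0.1356  0.06  ]
 [ 0.4794  0.1232  0.06  ]] [0.26258969 0.27964786 0.25885793]
ctr [ 0.62232471 -0.0032696   0.06      ] yaw 1.1953359571585607
axis [ 0.64232035 -0.00285238] lamp [ 0.51643431 -0.10550083]
tip [[0.5732 0.0313 0.07  ]]
rider [[ 0.5723 -0.0837  0.071 ]]
lamp [[ 0.5179 -0.105   0.075 ]]
ring [[ 0.6416 -0.003   0.076 ]]
```

```bash
python3 -m inch '[[[35,48,2,0,0,0,1],[70,96,4,0,0,0,1],[105,144,6,0,0,0,1],[140,192,8,0,0,0,1],[175,240,10,0,0,0,1]]]'; python3 -m inch '[[[35,48,2,0,0,0,1],[70,96,4,0,0,0,1],[105,144,6,0,0,0,1],[140,192,8,0,0,0,1],[175,240,10,0,0,0,1]]]'; python3 -m inch '[[[15,25,0,0,0,0,1],[15,25,0,0,0,0,1],[15,25,0,0,0,0,1]]]'; python3 -c "
from h import *
shot('wrist','w1.png');print(readout.observe())"
```

```text
time: 0.78
position: [0.3678, -0.2733, 0.2407]
eef_rot: [-2.579, 1.792, 0.001]
ft_force: [1.4, -0.2, -0.7]
finger_gap: -0.0003
time: 1.4
position: [0.5436, -0.0315, 0.2506]
eef_rot: [-2.579, 1.792, 0.001]
ft_force: [0.9, -1.1, -0.7]
finger_gap: -0.0
time: 1.78
position: [0.5581, -0.0068, 0.2502]
eef_rot: [2.58, -1.792, -0.003]
ft_force: [-0.7, -0.2, 0.0]
finger_gap: 0.0001
{'time': 1.825, 'joint_pos': array([-2.13251718e-01,  2.61953342e-01,  1.48356110e+00,  6.59751056e-04,
        1.39720094e+00,  1.00165082e+00]), 'dq': array([-1.29441022e-02, -4.58829334e-03, -9.27188542e-05,  6.51414879e-04,
       -3.56151708e-04,  2.67379801e-03]), 'joint_efforts': array([ 6.49144594e-01, -4.50519240e+01, -2.96329772e+01,  5.46873850e-02,
       -1.89606030e-04, -2.59193417e-03]), 'position': array([ 0.55805487, -0.00724005,  0.25035184]), 'eef_rot': array([-2.57933724e+00,  1.79319814e+00,  2.02020588e-03]), 'ft_force': array([-0.6708647 , -1.51005992, -0.60126264]), 'wrist_torque': array([ 0.01993803, -0.06311449, -0.04235269]), 'finger_gap': -0.00023354123996506622}
```

View pics/w1.png

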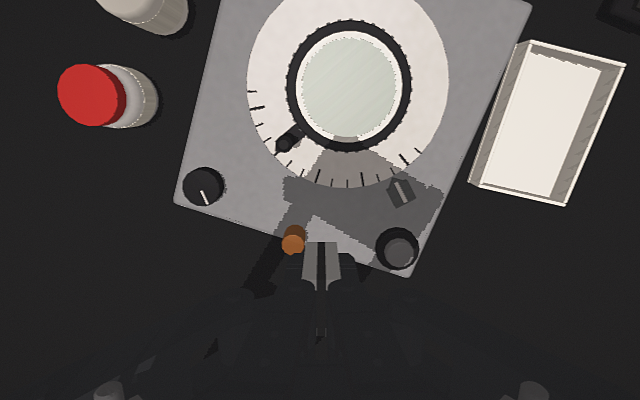

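The wrist view shows the ring centred near (349,85), the lever and post near (288,140), the rider near (401,192), the lamp near (399,250) and the vial near (294,240).

```bash
python3 - <<'E'
from h import *
c=shot('wrist');im=c['pixels'];g=cv2.cvtColor(im,cv2.COLOR_RGB2GRAY)
hsv=cv2.cvtColor(im,cv2.COLOR_RGB2HSV)
# ring: dark blob
m=((g<60)).astype(np.uint8);m[165:]=0;m[:, :240]=0;m[:,440:]=0;m[:10]=0
n,l,s,_=cv2.connectedComponentsWithStats(m);k=1+s[1:,4].argmax()
k1=(cv2.morphologyEx((l==k).astype(np.uint8),cv2.MORPH_CLOSE,np.ones((3,3))))
ct=max(cv2.findContours(k1,0,1)[0],key=cv2.contourArea).reshape(-1,2)
W=ray(c,ct,.076)[:,:2]
def circ(W):
    s=np.linalg.lstsq(np.c_[2*W,np.ones(len(W))],(W**2).sum(1),rcond=None)[0];return s[:2],np.sqrt(s[2]+s[:2]@s[:2])
w=W
for _ in range(6):
    C,R=circ(w);w=W[abs(np.hypot(*(W-C).T)-R)<max(.0015,0)] if _>1 else W[abs(np.hypot(*(W-C).T)-R)<.006]
print('ring',C,R,len(w),len(W))
# rider line
sub=g[170:215,380:420]; print(np.where(sub>0,sub,0).max())
cv2.imwrite('pics/c1.png',cv2.resize(im[60:280,240:460,::-1],None,fx=3,fy=3,interpolation=cv2.INTER_NEAREST)[:600])
# lamp
for nm,(x0,x1,y0,y1) in {'lamp':(375,425,225,275)}.items():
    b=cv2.GaussianBlur(g,(3,3),0)[y0:y1,x0:x1]; mm=((b>55)&(b<110)).astype(np.uint8)
    print(ray(c,(399,250),.078))
E
```

```text
ring [6.43296269e-01 3.68305802e-04] 0.05398466808259071 361 426
153
[[ 0.52034201 -0.10245609  0.078     ]]
```

View pics/c1.png

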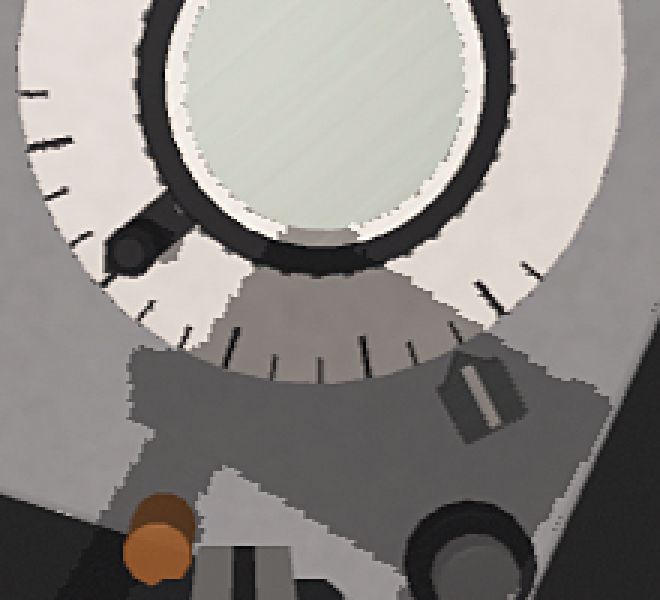

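```bash
cat >> h.py <<'E'
def ang(p,A,yaw):  # ring angle deg
    d=np.asarray(p)[...,:2]-A; return (np.degrees(np.arctan2(d[...,1],d[...,0]))-180-yaw+180)%360-180
E
python3 - <<'E'
from h import *
c=shot('wrist');im=c['pixels'];g=cv2.cvtColor(im,cv2.COLOR_RGB2GRAY)
A=np.array([.6433,.0004])
f=lambda l:np.array(l)/3+[240,60]
M=ray(c,f([(228,367),(239,327),(362,334),(369,376),(477,281),(502,313),(70,140),(30,148)]),.06)
print('marks',ang(M,A,0),np.hypot(*(M[:,:2]-A).T))
L=ray(c,f([(463,367),(495,425)]),.071);print('rider',L,ang(L,A,0),np.hypot(*(L[:,:2]-A).T))
d=L[1]-L[0];print('rider dir',np.degrees(np.arctan2(d[1],d[0]))-180)
P=ray(c,f((127,250)),.111);print('post',P,ang(P,A,0),np.hypot(*(P[:,:2]-A).T))
# disc circle fit for axis
m=(g>120).astype(np.uint8);m[:, :240]=0;m[:,460:]=0;m[190:]=0
u=np.array([(247,80),(252,120),(447,70),(430,140),(332,187),(300,178)])
ms=ray(c,f([(20,55),(36,165),(625,70),(563,250),(320,383),(180,347)]),.06)
print(np.hypot(*(ms[:,:2]-A).T))
E
```

```text
marks [  2.72106881   2.29868291  32.14552915  32.0306622   61.91194714
  61.69802616 -58.27905692 -58.35209481] [0.09146501 0.07772851 0.07782607 0.09207241 0.07877642 0.09228543
 0.07793428 0.09068257]
rider [[ 0.58018383 -0.07313098  0.071     ]
 [ 0.56625973 -0.09043235  0.071     ]] [49.35847429 49.69675877] [0.09690436 0.11910381]
rider dir -308.8270195848793
post [[0.58332656 0.03582984 0.111     ]] [-30.57284185] [0.06965692]
[0.0909936  0.09027905 0.09359799 0.09302885 0.09257161 0.09143611]
```

```bash
python3 -m inch '[[[9,15,0,0,0,-10,1],[18,30,-10,0,0,-20,1],[27,45,-20,0,0,-30,1],[36,60,-30,0,0,-40,1],[43,73,-40,0,0,-51,1]]]'; python3 -m inch '[[[0,0,-40,0,0,0,1],[0,0,-80,0,0,0,1],[0,0,-110,0,0,0,1],[0,0,-125,0,0,0,1],[0,0,-125,0,0,0,1]]]';python3 -c "
from h import *
shot('wrist','w2.png');print(readout.observe())"
```

```text
time: 2.55
position: [0.6013, 0.0647, 0.2105]
eef_rot: [-1.55, 2.731, 0.0]
ft_force: [0.8, -0.3, -0.5]
finger_gap: 0.0003
time: 3.18
position: [0.6008, 0.0641, 0.0849]
eef_rot: [1.549, -2.733, -0.002]
ft_force: [0.5, 0.1, -0.2]
finger_gap: 0.0001
{'time': 3.225, 'joint_pos': array([-7.83990787e-02,  4.82279950e-01,  1.58228954e+00,  9.23521881e-04,
        1.07576696e+00,  2.03124339e+00]), 'dq': array([ 0.00553277, -0.01997321, -0.02207144,  0.00162713,  0.00136858,
        0.00030052]), 'joint_efforts': array([-8.36146879e-02, -5.18322015e+01, -2.41395271e+01, -3.05573871e-03,
        3.13504657e-03, -1.40415443e-03]), 'position': array([0.60166786, 0.06416303, 0.08608142]), 'eef_rot': array([-1.54867255e+00,  2.73163327e+00, -4.70169603e-05]), 'ft_force': array([-0.27470781, -0.13942369, -0.40724086]), 'wrist_torque': array([ 0.00531117, -0.00723817,  0.03451114]), 'finger_gap': -0.00012209993198275166}
```

View pics/w2.png

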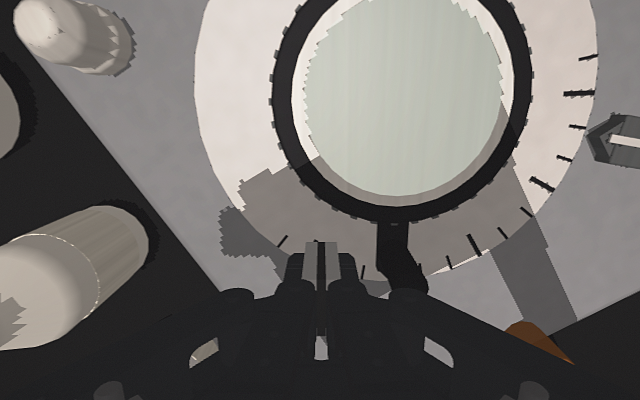

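The wrist view shows the shut fingers at (322,242), just left of the lever and post near (400,260). They are clear on both sides. Next I work out the arc.

```bash
cat >> h.py <<'E'
def tcp(th,off=21.5,A=(.6433,.0004)):
    a=np.radians(180+th);r=np.array([np.cos(a),np.sin(a)]);t=np.array([-r[1],r[0]])
    return 1000*(np.array(A)+.07*r)-off*t
E
python3 - <<'E'
from h import *
o=readout.observe();p0=o['position'][:2]*1000
for th in range(-30,51,5): 
    print(th,tcp(th).round(1),(tcp(th)-p0).round(1),'yaw',th+30.6)
E
```

```text
-30 [593.4  54. ] [ -8.2 -10.1] yaw 0.6000000000000014
-25 [588.9  49.5] [-12.7 -14.7] yaw 5.600000000000001
-20 [584.9  44.5] [-16.8 -19.6] yaw 10.600000000000001
-15 [581.2  39.3] [-20.4 -24.9] yaw 15.600000000000001
-10 [578.1  33.7] [-23.6 -30.4] yaw 20.6
-5 [575.4  27.9] [-26.2 -36.2] yaw 25.6
0 [573.3  21.9] [-28.4 -42.3] yaw 30.6
5 [571.7  15.7] [-30.  -48.4] yaw 35.6
10 [570.6   9.4] [-31.  -54.7] yaw 40.6
15 [570.1   3.1] [-31.5 -61.1] yaw 45.6
20 [570.2  -3.3] [-31.5 -67.5] yaw 50.6
25 [570.8  -9.7] [-30.9 -73.9] yaw 55.6
30 [571.9 -16. ] [-29.7 -80.1] yaw 60.6
35 [573.6 -22.1] [-28.  -86.3] yaw 65.6
40 [575.9 -28.1] [-25.8 -92.3] yaw 70.6
45 [578.6 -33.9] [-23.1 -98.1] yaw 75.6
50 [581.8 -39.4] [ -19.8 -103.6] yaw 80.6
```

```bash
python3 -m inch '[[[-8,-10,0,0,0,0,1],[-13,-15,0,0,0,5,1],[-17,-20,0,0,0,10,1],[-20,-25,0,0,0,15,1],[-24,-30,0,0,0,20,1]]]'; python3 - <<'E'
from h import *
o=readout.observe();p0=o['position'][:2]*1000;print(o['position'],o['ft_force'],o['eef_rot'])
for th in range(-5,41,5): print(th,(tcp(th)-p0).round(1))
shot('top','t2.png')
E
```

```text
time: 3.85
position: [0.5784, 0.0336, 0.0878]
eef_rot: [-2.001, 2.417, -0.003]
ft_force: [1.7, 1.6, -0.2]
finger_gap: -0.0004
[0.5783665  0.03359927 0.08777967] [ 1.66057303  1.64393851 -0.24033535] [-2.0011244   2.41650135 -0.00316527]
-5 [-2.9 -5.7]
0 [ -5.1 -11.7]
5 [ -6.7 -17.9]
10 [ -7.7 -24.2]
15 [ -8.2 -30.5]
20 [ -8.2 -36.9]
25 [ -7.6 -43.3]
30 [ -6.4 -49.6]
35 [ -4.7 -55.7]
40 [ -2.5 -61.7]
```

```bash
python3 -m inch '[[[-3,-6,-2,0,0,5,1],[-5,-12,-2,0,0,10,1],[-7,-18,-2,0,0,15,1],[-8,-24,-2,0,0,20,1],[-8,-31,-2,0,0,25,1]]]'; python3 - <<'E'
from h import *
o=readout.observe();p0=o['position'][:2]*1000;print(o['position'],o['ft_force'],o['eef_rot'])
for th in range(15,46,5): print(th,(tcp(th)-p0).round(1))
E
```

```text
time: 4.53
position: [0.5699, 0.0018, 0.087]
eef_rot: [-2.481, 1.92, -0.004]
ft_force: [-0.8, 1.2, 1.4]
finger_gap: -0.0
[0.56991611 0.00176895 0.08703424] [-0.78426937  1.22882544  1.42490193] [-2.48083749  1.92004388 -0.00373273]
15 [0.2 1.3]
20 [ 0.3 -5.1]
25 [  0.9 -11.5]
30 [  2.  -17.7]
35 [  3.7 -23.9]
40 [  5.9 -29.9]
45 [  8.7 -35.7]
```

```bash
python3 -m inch '[[[0,-5,-1,0,0,5,1],[1,-11,-1,0,0,10,1],[2,-17,-1,0,0,15,1],[4,-24,-1,0,0,20,1],[5,-26,-1,0,0,22,1]]]'; python3 - <<'E'
from h import *
o=readout.observe();p0=o['position'][:2]*1000;print(o['position'],o['ft_force'],o['eef_rot'])
for th in range(35,56,5): print(th,(tcp(th)-p0).round(1))
shot('wrist','w3.png')
E
```

```text
time: 5.15
position: [0.5746, -0.0249, 0.087]
eef_rot: [-2.801, 1.411, -0.003]
ft_force: [-1.6, 1.4, 0.6]
finger_gap: -0.0
[ 0.5745851  -0.02490223  0.08704276] [-1.63413166  1.36178602  0.56125356] [-2.80128601  1.41148336 -0.00298267]
35 [-1.   2.8]
40 [ 1.3 -3.2]
45 [ 4. -9.]
50 [  7.2 -14.5]
55 [ 11.  -19.7]
```

View pics/w3.png

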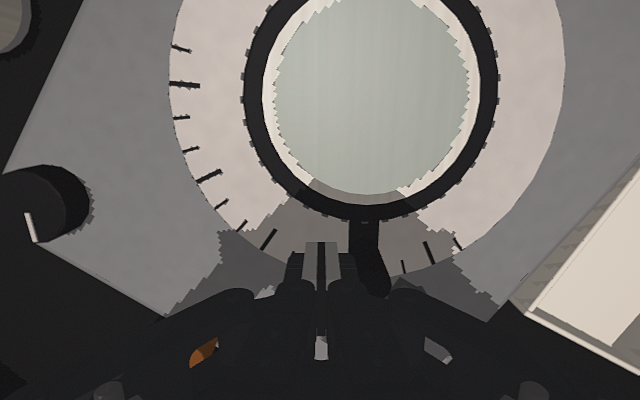

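The wrist view shows the lever at columns 349–379 near row 235, right of the fingers. The 50, 60 and 70 marks are at (404,266), (429,253) and (458,243). I'll measure the lever angle from this picture.

```bash
python3 - <<'E'
from h import *
c=shot('wrist','w4.png');g=cv2.cvtColor(c['pixels'],cv2.COLOR_RGB2GRAY)
for y in (224,228,232,236,240):
    r=np.where(g[y,335:395]<60)[0]+335
    print(y,r.min(),r.max(),[ang(ray(c,(x,y),.073)[0],np.array([.6433,.0004]),0).round(2) for x in (r.min()-.5,r.max()+.5)])
# dark ring centre
m=(g<60).astype(np.uint8);m[:, :235]=0;m[:,505:]=0;m[222:]=0
ct=max(cv2.findContours(m,0,1)[0],key=cv2.contourArea).reshape(-1,2);ct=ct[(ct[:,1]>2)&(ct[:,1]<200)];W=ray(c,ct,.076)[:,:2]
for _ in range(5):
    s=np.linalg.lstsq(np.c_[2*W,np.ones(len(W))],(W**2).sum(1),rcond=None)[0];C=s[:2];R=np.sqrt(s[2]+C@C);W=W[abs(np.hypot(*(W-C).T)-R)<.003]
print(C,R,len(W))
print('marks',ang(ray(c,[(404,266),(429,253),(458,243),(268,240),(208,176)],.06),C,0))
E
```

```text
224 349 378 [np.float64(29.15), np.float64(43.6)]
228 349 378 [np.float64(29.44), np.float64(43.44)]
232 349 378 [np.float64(29.72), np.float64(43.3)]
236 349 378 [np.float64(29.98), np.float64(43.16)]
240 349 377 [np.float64(30.22), np.float64(42.61)]
[6.43484003e-01 5.80956013e-04] 0.05402111788508519 9
marks [ 52.32439853  61.95331948  72.24769231   2.01979593 -28.31052002]
```

```bash
python3 -m inch '[[[1,-3,-1,0,0,3,1],[3,-7,-1,0,0,6,1],[5,-11,-1,0,0,9,1],[6,-12,-1,0,0,10,1],[6,-12,-1,0,0,10,1]]]'; python3 -m inch '[[[-6,12,0,0,0,0,1],[-15,30,20,0,0,0,1],[-35,50,60,0,0,0,1],[-50,60,110,0,0,0,1],[-50,60,110,0,0,0,1]]]'; python3 - <<'E'
from h import *
o=readout.observe();print(o['position'],o['ft_force'],o['eef_rot'])
c=shot('wrist');cv2.imwrite('pics/w5.png',cv2.resize(c['pixels'][:,:,::-1],(800,500)))
E
```

```text
time: 5.88
position: [0.581, -0.037, 0.0863]
eef_rot: [-2.912, 1.166, -0.004]
ft_force: [-0.7, -0.0, 0.5]
finger_gap: 0.0001
time: 6.5
position: [0.5322, 0.0244, 0.2008]
eef_rot: [-2.911, 1.163, -0.017]
ft_force: [-0.1, -0.5, -0.1]
finger_gap: -0.0
[0.53219104 0.02435374 0.2007637 ] [-0.06493935 -0.52120386 -0.0933057 ] [-2.91056529  1.16325755 -0.0168524 ]
```

View pics/w5.png

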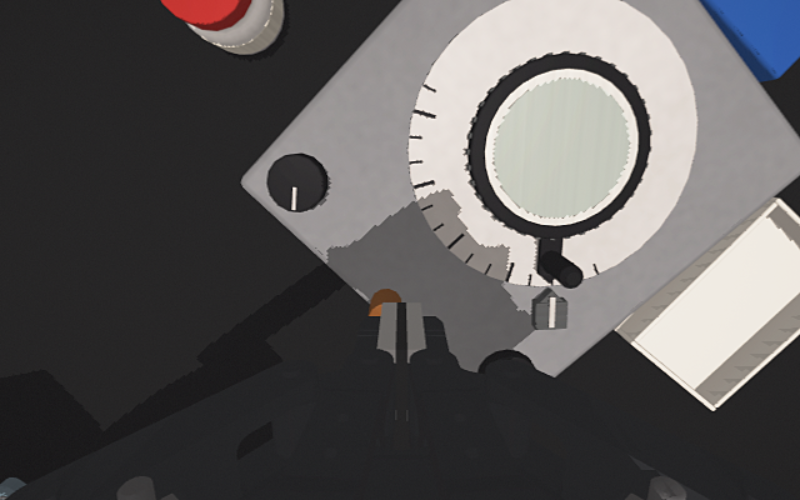

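The lever (columns 537–563 at row 245 of the 800-wide picture) nearly meets the rider line at (552,312). The post leans over the pointer tip, so I'll measure both.

```bash
cat > meas.py <<'E'
from h import *
c=shot('wrist');g=cv2.cvtColor(c['pixels'],cv2.COLOR_RGB2GRAY)
A=np.array([.6433,.0004])
def a(u,z): return ang(ray(c,u,z)[0],A,0).round(2)
import sys
x0,x1,y0,y1,rx0,rx1,ry0,ry1=map(int,sys.argv[1:])
for y in range(y0,y1):
    r=np.where(g[y,x0:x1]<75)[0]+x0
    if len(r): print(y,r.min(),r.max(),a((r.min()-.5,y),.073),a((r.max()+.5,y),.073))
for y in range(ry0,ry1):
    s=g[y,rx0:rx1].astype(float);w=np.clip(s-np.median(s)-25,0,None)
    if w.sum()>0: x=(w*np.arange(rx0,rx1)).sum()/w.sum();print('rider',y,round(x,2),a((x,y),.071))
z=cv2.resize(c['pixels'][y0-10:ry1+10,min(x0,rx0)-30:max(x1,rx1)+40,::-1],None,fx=6,fy=6,interpolation=0);cv2.imwrite('pics/z.png',z)
W=ray(c,[(x,y) for y,x in np.argwhere(g<60)],.076);W=W[:,:2];d=np.hypot(*(W-A).T)
th=ang(W,A,0)
for q in range(-180,180,30): # outer radius by sector
    k=(abs(th-q)<6)&(d<.065); print(q,np.percentile(d[k],97).round(4) if k.sum() else None,end='; ')
E
python3 meas.py 415 470 186 206 428 456 238 264
```

```text
186 421 466 27.94 66.59
187 426 461 32.23 62.5
188 428 457 34.11 59.17
189 429 457 35.15 59.07
190 434 451 39.4 54.17
191 433 451 38.77 54.14
192 433 451 38.95 54.11
193 433 451 39.12 54.08
194 433 451 39.29 54.05
195 433 451 39.45 54.02
196 433 451 39.61 53.99
197 432 451 39.02 53.96
198 432 451 39.18 53.94
199 432 450 39.33 53.19
200 432 450 39.49 53.17
201 432 450 39.63 53.16
202 432 450 39.78 53.14
203 432 450 39.92 53.13
204 432 451 40.06 53.79
205 432 452 40.19 54.44
rider 238 445.03 50.49
rider 239 444.57 50.28
rider 240 443.66 49.86
rider 241 443.53 49.81
rider 242 443.59 49.85
rider 243 443.62 49.88
rider 244 443.52 49.85
rider 245 443.42 49.82
rider 246 443.28 49.77
rider 247 443.25 49.77
rider 248 443.21 49.77
rider 249 443.2 49.78
rider 250 443.11 49.75
rider 251 443.07 49.75
rider 252 443.07 49.77
rider 253 443.01 49.76
rider 254 443.03 49.78
rider 255 442.96 49.77
rider 256 442.91 49.76
rider 257 442.89 49.76
rider 258 442.78 49.74
rider 259 442.98 49.83
rider 260 442.85 49.79
rider 261 443.06 49.89
rider 262 444.92 50.67
rider 263 452.65 53.79
-180 0.0535; -150 0.0538; -120 0.0542; -90 0.0548; -60 0.0557; -30 0.0559; 0 0.0549; 30 0.0544; 60 0.0541; 90 0.054; 120 0.0538; 150 0.0538;
```

```bash
python3 - <<'E'
from h import *
o=readout.observe();p0=o['position'];r=o['eef_rot'];print(p0,2*np.degrees(np.arctan2(r[1],r[0]))-360)
for t in (38,51): print(t,tcp(t),tcp(t)-p0[:2]*1000,t-90)
E
python3 -m inch '[[[30,-30,-40,0,0,0,1],[40,-45,-90,0,0,0,1],[43,-49,-114,0,0,0,1],[43,-49,-114,0,0,0,1]]]'
python3 - <<'E'
from h import *
o=readout.observe();p0=o['position'];r=o['eef_rot'];print(p0,2*np.degrees(np.arctan2(r[1],r[0]))-360,o['ft_force'])
for t in (49,50,51): print(t,tcp(t)-p0[:2]*1000,t-90)
E
```

```text
[0.53078098 0.02376044 0.19685539] -43.609313761914905
38 [574.90252553 -25.75407207] [ 44.12155016 -49.51450828] -52
51 [582.53893446 -40.46982889] [ 51.75795909 -64.23026511] -39
time: 7.1
position: [0.5712, -0.0251, 0.0789]
eef_rot: [-2.912, 1.167, 0.006]
ft_force: [0.6, 0.2, 0.3]
finger_gap: 0.0002
[ 0.57117042 -0.02508392  0.07892138] -43.691659128976596 [0.58492778 0.15951122 0.31447619]
49 [  9.97919336 -13.24047802] -41
50 [ 10.66449316 -14.31925394] -40
51 [ 11.36851582 -15.38590542] -39
```

```bash
python3 -m inch '[[[4,-5,5,0,0,2,1],[8,-10,6,0,0,3,1],[10,-13.5,6,0,0,4,1],[11.4,-15.4,6,0,0,5,1],[11.4,-15.4,6,0,0,5,1]]]'
python3 -m inch '[[[-6,12,0,0,0,0,1],[-15,30,20,0,0,0,1],[-40,40,60,0,0,0,1],[-70,20,110,0,0,0,1],[-70,0,114,0,0,0,1]]]';python3 -m inch '[[[0,-35,0,0,0,0,1],[0,-40,0,0,0,0,1],[0,-40,0,0,0,0,1]]]'; python3 - <<'E'
from h import *
o=readout.observe();print(o['position'],o['ft_force'],o['eef_rot'])
c=shot('wrist');cv2.imwrite('pics/w6.png',cv2.resize(c['pixels'][:,:,::-1],(800,500)))
E
```

```text
time: 7.72
position: [0.5826, -0.0405, 0.0851]
eef_rot: [-2.96, 1.039, 0.006]
ft_force: [-0.4, 1.5, -0.5]
finger_gap: 0.0002
time: 8.35
position: [0.5126, -0.04, 0.2032]
eef_rot: [-2.961, 1.037, -0.005]
ft_force: [0.8, 0.1, 0.6]
finger_gap: 0.0002
time: 8.72
position: [0.5122, -0.0793, 0.2029]
eef_rot: [-2.96, 1.038, -0.003]
ft_force: [0.2, 0.5, -0.6]
finger_gap: -0.0
[ 0.51215371 -0.07933869  0.20288114] [ 0.2290304   0.45899221 -0.58588233] [-2.96016173  1.03766298 -0.00325125]
```

View pics/w6.png

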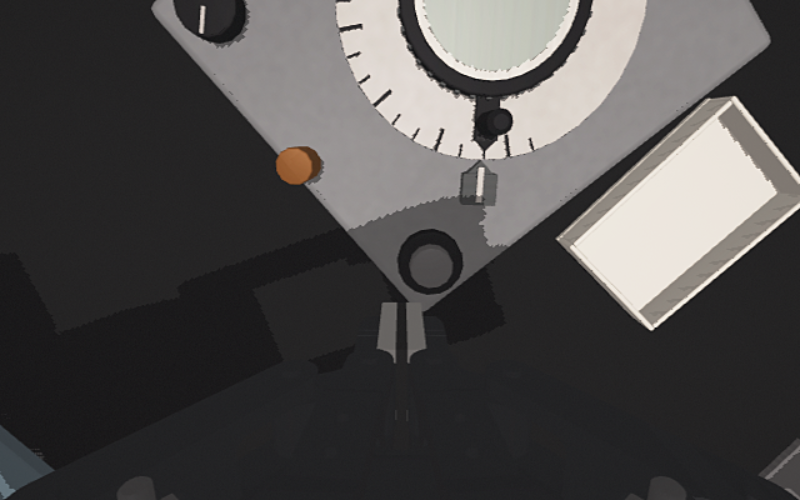

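The pointer tip is visible at about (485,150) of the 800-wide picture, with the rider line just below at (481,170–200).

```bash
sed -i 's/a((r.max()+.5,y),.073))/a((r.max()+.5,y),.073),a(((r.min()+r.max())\/2,y),.070))/' meas.py; python3 meas.py 372 408 80 128 374 396 136 160; python3 -c "
from h import *
z=cv2.imread('pics/z.png');print(z.shape)"
```

```text
80 381 399 42.86 57.2 50.58
81 381 399 43.0 57.17 50.63
82 381 399 43.13 57.15 50.68
83 381 399 43.26 57.12 50.72
84 380 399 42.67 57.09 50.4
85 381 399 43.51 57.06 50.81
86 381 399 43.63 57.04 50.85
87 381 402 43.75 59.08 51.96
88 380 405 43.18 61.07 52.69
89 380 406 43.31 61.67 53.06
90 381 407 44.09 62.25 53.76
91 380 407 43.54 62.17 53.43
92 380 407 43.65 62.1 53.45
93 380 407 43.76 62.02 53.46
94 380 407 43.87 61.95 53.47
95 380 407 43.98 61.88 53.48
96 380 407 44.09 61.81 53.49
97 380 407 44.19 61.74 53.5
98 380 407 44.29 61.67 53.52
99 380 407 44.39 61.6 53.53
100 380 407 44.48 61.54 53.54
101 379 407 43.98 61.47 53.24
102 380 407 44.67 61.41 53.56
103 380 407 44.77 61.35 53.57
104 380 407 44.86 61.29 53.58
105 379 406 44.37 60.66 52.99
106 380 405 45.03 60.04 53.01
107 380 404 45.12 59.43 52.73
108 379 405 44.64 59.94 52.75
109 379 405 44.73 59.9 52.77
110 379 406 44.81 60.4 53.07
111 379 406 44.9 60.35 53.08
112 379 406 44.98 60.3 53.09
113 381 406 46.14 60.25 53.66
114 382 406 46.75 60.21 53.94
115 383 406 47.35 60.16 54.21
116 384 406 47.94 60.12 54.49
117 385 407 48.52 60
[... 298 characters left out ...]
7 54.74
rider 136 386.02 50.26
rider 137 386.14 50.35
rider 138 385.81 50.23
rider 139 384.83 49.82
rider 140 384.68 49.79
rider 141 384.74 49.84
rider 142 384.25 49.66
rider 143 384.32 49.73
rider 144 384.24 49.73
rider 145 384.18 49.73
rider 146 383.94 49.66
rider 147 383.95 49.7
rider 148 383.86 49.69
rider 149 383.84 49.72
rider 150 383.88 49.77
rider 151 383.85 49.79
rider 152 383.76 49.78
rider 153 383.69 49.78
rider 154 383.69 49.81
rider 155 383.29 49.68
rider 156 383.63 49.85
rider 157 383.36 49.77
rider 158 383.0 49.66
rider 159 383.02 49.7
-180 None; -150 None; -120 None; -90 None; -60 None; -30 0.0547; 0 0.0558; 30 0.0558; 60 0.0644; 90 0.0547; 120 0.0542; 150 None; (600, 636, 3)
```

View pics/z.png

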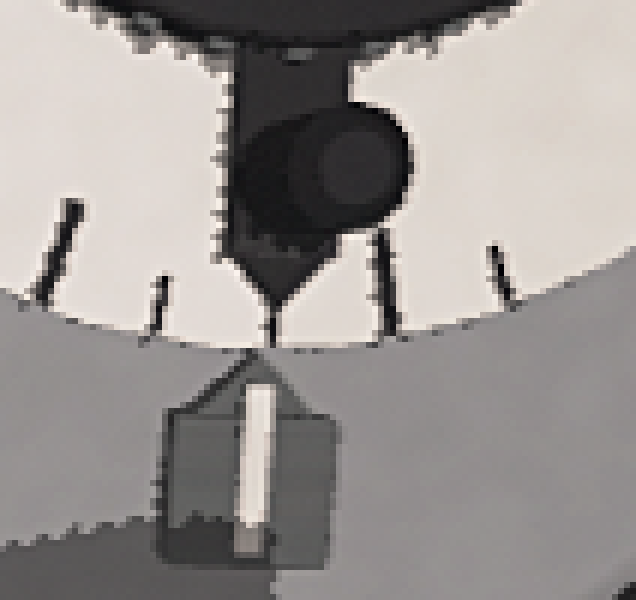

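The pointer sits within about 0.5° of the rider line, 50.3° against 49.75°. I'll go above the lamp for a closer cross-check and triangulate the lamp.

```bash
python3 - <<'E'
from h import *
c=shot('wrist');g=cv2.GaussianBlur(cv2.cvtColor(c['pixels'],cv2.COLOR_RGB2GRAY),(3,3),0)
R=c['camera_from_world'][:3,:3];print('cam',-R.T@c['camera_from_world'][:3,3])
s=g[180:240,310:375];m=((s>62)).astype(np.uint8)
n,l,st,ce=cv2.connectedComponentsWithStats(m);k=l[32,34];print(s[32,34],st[k],ce[k]+[310,180])
uv=ce[k]+[310,180]
b=cv2.imread('pics/w1.png')
for z in (.07,.075,.08,.085): print(z,ray(c,uv,z).round(4))
A=np.array([.6433,.0004]);y=np.radians(2.0);u=np.array([np.cos(y),np.sin(y)]);v=np.array([-u[1],u[0]])
print('by base',A-.128*u-.1*v)
o=readout.observe();print(o['position'])
E
```

```text
cam [ 0.55410562 -0.02635382  0.34676729]
77 [ 19  17  33  34 882] [344.79478458 213.16780045]
0.07 [[ 0.517  -0.1049  0.07  ]]
0.075 [[ 0.5177 -0.1035  0.075 ]]
0.08 [[ 0.5184 -0.102   0.08  ]]
0.085 [[ 0.519  -0.1006  0.085 ]]
by base [ 0.51886792 -0.10400622]
[ 0.5123242  -0.07884252  0.20277791]
```

```bash
python3 -m inch '[[[3,-15,-40,0,0,0,1],[6,-25,-85,0,0,0,1],[6,-25,-90,0,0,0,1],[6,-25,-90,0,0,0,1]]]'; python3 - <<'E'
from h import *
o=readout.observe();print(o['position'],o['ft_force'])
c=shot('wrist');p=proj(c,[[.5865,-.0665,.07]])[0];print(p)
x,y=p.astype(int);im=c['pixels'][max(0,y-60):y+60,max(0,x-80):x+80,::-1];print(max(0,y-60),max(0,x-80))
R=c['camera_from_world'][:3,:3];print('cam',-R.T@c['camera_from_world'][:3,3])
cv2.imwrite('pics/w7.png',cv2.resize(im,None,fx=5,fy=5,interpolation=0))
E
```

```text
time: 9.38
position: [0.5186, -0.1032, 0.1133]
eef_rot: [-2.961, 1.034, -0.002]
ft_force: [-1.0, -0.3, 0.8]
finger_gap: 0.0002
[ 0.51855942 -0.1031766   0.11331874] [-1.00566901 -0.31259238  0.77597621]
[379.37854114 100.44843829]
40 299
cam [ 0.56039786 -0.0507081   0.25731412]
```

View pics/w7.png

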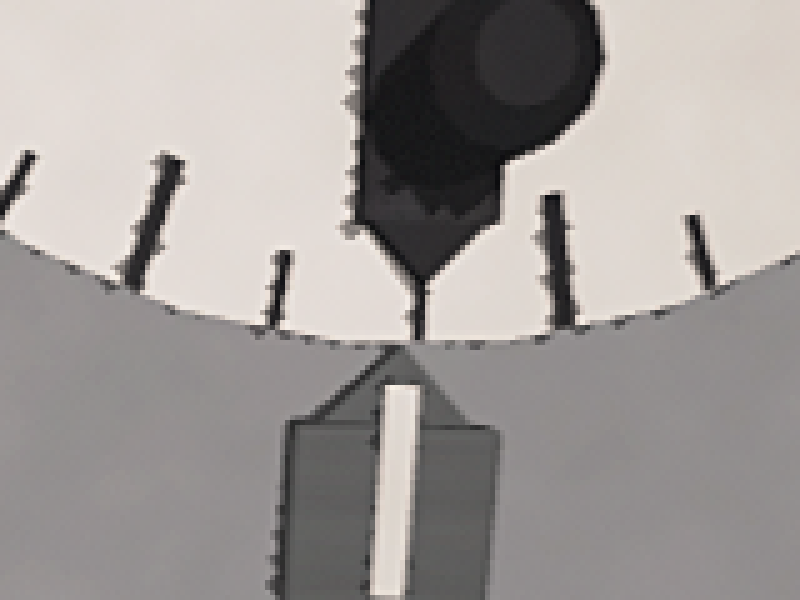

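```bash
python3 - <<'E'
from h import *
c=shot('wrist');A=np.array([.6433,.0004])
f=lambda x,y:(299+x/5-.5,40+y/5-.5)
L=ray(c,[f(403,390),f(388,590)],.071);print('rider',ang(L,A,0))
for z in (.068,.070,.073):
    T=ray(c,[f(424,278),f(364,215),f(499,215)],z);t=ang(T,A,0);print(z,'tip',t[0],np.hypot(*(T[0,:2]-A)),'shoulders',t[1:],t[1:].mean())
M=ray(c,[f(418,320),f(134,285),f(565,322)],.06);print('marks',ang(M,A,0))
E
```

```text
rider [50.40808292 50.26088512]
0.068 tip 51.74744235268696 0.0847718052535805 shoulders [47.00758259 57.22730047] 52.11744153012481
0.07 tip 51.512522401947535 0.08484191789828276 shoulders [46.81350953 56.90957013] 51.861539827151006
0.073 tip 51.16087940895727 0.08494975557788847 shoulders [46.52386435 56.43442634] 51.47914534778735
marks [52.34000491 32.13975603 62.60570424]
```

The closer view has the tip at crop (424,275) and the rider line extrapolated to x≈412 at that row. The lever is about 1° (1.5 mm) past the mark, so I'll nudge it back from the other side.

```bash
python3 -m inch '[[[20,-5,22,0,0,-1,1],[60,5,25,0,0,-1,1],[107,25,20,0,0,-1,1],[108,27,-10,0,0,-1,1],[108,27,-27,0,0,-1,1]]]'
python3 - <<'E'
from h import *
o=readout.observe();p0=o['position'];r=o['eef_rot'];print(p0,2*np.degrees(np.arctan2(r[1],r[0]))-360,o['ft_force'])
for t in (53,52,51,50.5,50,49.5): print(t,(tcp(t,-21.5)-p0[:2]*1000).round(1),t-90)
E
```

```text
time: 10.1
position: [0.6278, -0.0758, 0.0876]
eef_rot: [-2.953, 1.058, -0.008]
ft_force: [-0.7, -0.2, -0.2]
finger_gap: -0.0001
[ 0.62777286 -0.07583621  0.08760552] -39.42804150836548 [-0.73208155 -0.21005943 -0.18203414]
53 [-9.4  7.4] -37
52 [-10.6   7.8] -38
51 [-11.8   8.3] -39
50.5 [-12.4   8.5] -39.5
50 [-13.    8.8] -40
49.5 [-13.6   9. ] -40.5
```

```bash
python3 -m inch '[[[-6,4,0,0,0,0,1],[-10,7,0,0,0,-0.5,1],[-12,8.3,0,0,0,-0.5,1],[-12.8,8.7,0,0,0,-0.5,1],[-12.8,8.7,0,0,0,-0.5,1]]]'
python3 -m inch '[[[12,-9,0,0,0,0,1],[14,-12,40,0,0,0,1],[-35,-35,48,0,0,1,1],[-85,-40,45,0,0,1,1],[-97,-36,26,0,0,1,1]]]'
python3 -m inch '[[[0,0,0,0,0,0,1],[0,0,0,0,0,0,1]]]'
python3 - <<'E'
from h import *
o=readout.observe();print(o['position'],o['ft_force'])
c=shot('wrist');p=proj(c,[[.5865,-.0665,.07]])[0];print(p)
x,y=p.astype(int);im=c['pixels'][max(0,y-60):y+60,max(0,x-80):x+80,::-1];print(max(0,y-60),max(0,x-80))
cv2.imwrite('pics/w8.png',cv2.resize(im,None,fx=5,fy=5,interpolation=0))
E
```

```text
time: 10.72
position: [0.6151, -0.0673, 0.0881]
eef_rot: [-2.948, 1.071, -0.01]
ft_force: [-0.0, 0.2, 0.1]
finger_gap: -0.0001
time: 11.35
position: [0.5173, -0.1049, 0.1152]
eef_rot: [-2.957, 1.049, -0.013]
ft_force: [-0.2, 0.5, -1.1]
finger_gap: -0.0
time: 11.6
position: [0.519, -0.1058, 0.1161]
eef_rot: [-2.957, 1.049, -0.016]
ft_force: [0.7, -0.1, 0.2]
finger_gap: -0.0001
[ 0.519044   -0.10580084  0.11605867] [ 0.74416561 -0.12379607  0.19117667]
[372.56417665  96.75720087]
36 292
```

View pics/w8.png

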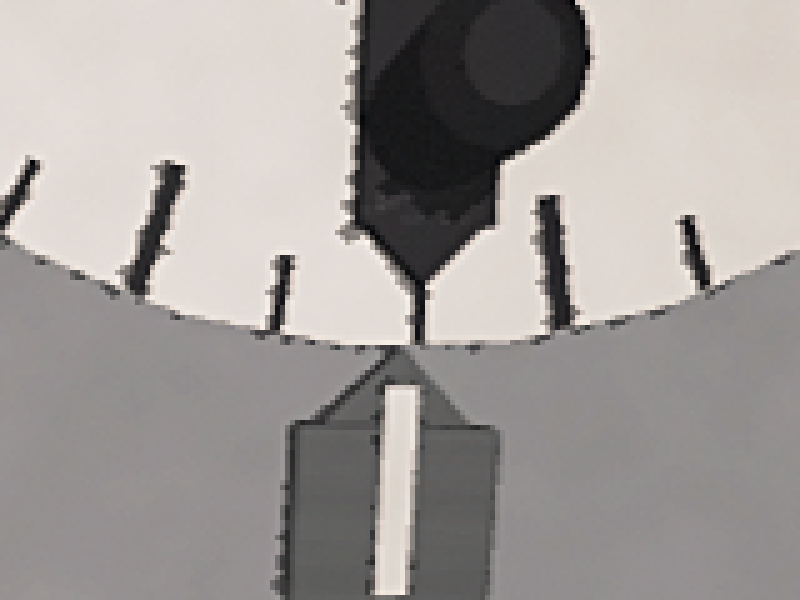

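The pointer is still about 1° past the line, with the tip at (421,278) and the line extrapolating to x≈408. That nudge did not reach the post. I'll make a numeric check first, to have a baseline.

```bash
cat > chk.py <<'E'
from h import *
o=readout.observe();print(o['position'].round(4))
c=shot('wrist','last.png');g=cv2.cvtColor(c['pixels'],cv2.COLOR_RGB2GRAY).astype(float);A=np.array([.6433,.0004])
def run(y,xs):  # dark run containing xs
    d=g[y]<85; x=xs
    if not d[x]: return None
    a=b=x
    while d[a-1]: a-=1
    while d[b+1]: b+=1
    return a,b
xs,ys=proj(c,[A[0]-.084*np.cos(np.radians(50.5)),A[1]-.084*np.sin(np.radians(50.5)),.07])[0].astype(int)
w=[];
for y in range(ys-16,ys+10):
    row=[(r[1]-r[0]+1,(r[0]+r[1])/2) for r in (run(y,x) for x in range(xs-6,xs+7)) if r]
    if row:
        W,m=max(row)
        if 3<W<24: w.append((y,W,m,ang(ray(c,(m,y),.072)[0],A,0)))
w=np.array(w);w=w[w[:,1]<23];print(w.round(2))
q=proj(c,[[A[0]-R*np.cos(np.radians(50)),A[1]-R*np.sin(np.radians(50)),.071] for R in (.1,.114)])
L=[]
for y in range(int(q[0,1]),int(q[1,1])):
    x0=int(np.interp(y,q[:,1],q[:,0])); s=g[y,x0-9:x0+10];k=np.clip(s-170,0,None)
    if k.sum()>0: x=(k*np.arange(x0-9,x0+10)).sum()/k.sum();L.append(ang(ray(c,(x,y),.071)[0],A,0))
print('rider',np.median(L),len(L),'wedge',np.median(w[:,3]),'diff',np.median(w[:,3])-np.median(L))
E
python3 chk.py; python3 - <<'E'
from h import *
o=readout.observe();p0=o['position']*1000
print('target start',(625-p0[0],-75-p0[1],87-p0[2]),2*np.degrees(np.arctan2(o['eef_rot'][1],o['eef_rot'][0]))-360)
E
```

```text
[ 0.5192 -0.1057  0.1161]
[[ 83.    21.   376.    50.41]
 [ 84.    19.   376.    50.43]
 [ 85.    17.   376.    50.44]
 [ 86.    15.   376.    50.46]
 [ 87.    14.   375.5   50.3 ]
 [ 88.    12.   375.5   50.32]
 [ 89.    10.   375.5   50.33]
 [ 90.     8.   375.5   50.35]
 [ 91.     6.   375.5   50.37]
 [ 92.     4.   375.5   50.39]]
rider 49.718978133511314 26 wedge 50.37688885940344 diff 0.6579107258921226
target start (np.float64(105.97247285977153), np.float64(30.49499718869444), np.float64(-28.98274682454806)) -39.035811808404674
```

```bash
python3 -m inch '[[[20,-5,20,0,0,-1,1],[60,5,22,0,0,-1,1],[104,27,18,0,0,-1,1],[106,30,-10,0,0,-1,1],[106,30,-29,0,0,-1,1]]]'
python3 - <<'E'
from h import *
o=readout.observe();p0=o['position'];print(p0,o['ft_force'])
for t in (50.2,49.5,49,48.5,48): print(t,(tcp(t,-21.5)-p0[:2]*1000).round(1),t-90)
E
```

```text
time: 12.32
position: [0.6263, -0.0747, 0.0859]
eef_rot: [-2.949, 1.072, -0.016]
ft_force: [0.8, 0.6, 0.1]
finger_gap: -0.0
[ 0.62628573 -0.07469996  0.08592486] [0.77468995 0.63871679 0.07887123]
50.2 [-11.3   7.6] -39.8
49.5 [-12.1   7.9] -40.5
49 [-12.7   8.2] -41
48.5 [-13.3   8.4] -41.5
48 [-13.8   8.7] -42
```

```bash
python3 -m inch '[[[-8,5,1,0,0,0,1],[-11,7.4,1,0,0,0,1],[-12,7.9,1,0,0,0,1],[-12.5,8.1,1,0,0,0,1],[-12.5,8.1,1,0,0,0,1]]]'
python3 -m inch '[[[12,-9,0,0,0,0,1],[14,-12,40,0,0,0,1],[-35,-35,48,0,0,1,1],[-85,-40,45,0,0,1,1],[-96,-36,27,0,0,1,1]]]'
python3 -m inch '[[[0,0,0,0,0,0,1],[0,0,0,0,0,0,1]]]'
python3 chk.py
```

```text
time: 12.95
position: [0.6143, -0.0669, 0.0878]
eef_rot: [-2.949, 1.072, -0.019]
ft_force: [1.0, -0.3, 1.6]
finger_gap: 0.0001
time: 13.58
position: [0.517, -0.1043, 0.1157]
eef_rot: [-2.958, 1.049, -0.021]
ft_force: [0.6, -0.3, 0.1]
finger_gap: 0.0003
time: 13.82
position: [0.5185, -0.1051, 0.1164]
eef_rot: [-2.958, 1.049, -0.024]
ft_force: [0.2, 0.1, -0.5]
finger_gap: 0.0001
[ 0.5185 -0.1051  0.1164]
[[ 83.    22.   376.5   50.15]
 [ 84.    20.   376.5   50.17]
 [ 85.    18.   376.5   50.19]
 [ 86.    15.   376.    50.03]
 [ 87.    13.   376.    50.05]
 [ 88.    12.   375.5   49.89]
 [ 89.    10.   375.5   49.91]
 [ 90.     8.   375.5   49.93]
 [ 91.     6.   375.5   49.95]
 [ 92.     4.   375.5   49.97]]
rider 49.72194813830677 26 wedge 49.99907909483474 diff 0.2771309565279694
```

The pointer is now within 0.3–0.5° of the line. Next I press the lamp.

```bash
python3 -m inch '[[[0,1.3,-15,0,0,0,1],[0,1.3,-26,0,0,0,1],[0,1.3,-30,0,0,0,1],[0,1.3,-33,0,0,0,1],[0,1.3,-33,0,0,0,1]]]'
python3 -m inch '[[[0,0,-2,0,0,0,1],[0,0,-4,0,0,0,1],[0,0,-4,0,0,0,1]]]'
```

```text
time: 14.5
position: [0.5186, -0.1037, 0.0833]
eef_rot: [-2.958, 1.049, -0.024]
ft_force: [0.5, 0.2, 0.1]
finger_gap: 0.0001
time: 14.88
position: [0.519, -0.1038, 0.0796]
eef_rot: [-2.958, 1.049, -0.025]
ft_force: [0.6, -0.5, 2.7]
finger_gap: 0.0002
```

```bash
python3 -m inch '[[[0,0,-1,0,0,0,1],[0,0,-2,0,0,0,1],[0,0,-2,0,0,0,1]]]'; python3 -m inch '[[[0,0,-1,0,0,0,1],[0,0,-2,0,0,0,1],[0,0,-2,0,0,0,1]]]'; python3 -m inch '[[[0,0,-1,0,0,0,1],[0,0,-2,0,0,0,1],[0,0,-2,0,0,0,1]]]'
```

```text
time: 15.25
position: [0.519, -0.1038, 0.0777]
eef_rot: [-2.958, 1.049, -0.025]
ft_force: [-0.4, -0.5, 4.9]
finger_gap: -0.0
time: 15.62
position: [0.519, -0.1038, 0.076]
eef_rot: [-2.958, 1.049, -0.026]
ft_force: [-1.4, 0.1, 6.4]
finger_gap: -0.0001
time: 16.0
position: [0.5191, -0.1039, 0.0758]
eef_rot: [-2.958, 1.049, -0.027]
ft_force: [-5.3, 1.6, 19.8]
finger_gap: -0.0002
```

The force jumped to 20 N after about 6 mm of travel, so the button is bottomed. I'll release it and look.

```bash
python3 -m inch '[[[0,0,10,0,0,0,1],[0,0,25,0,0,0,1],[0,-1,41,0,0,0,1],[0,-1,41,0,0,0,1],[0,-1,41,0,0,0,1]]]'; python3 chk.py
python3 -m inch '[[[-10,0,40,0,0,0,1],[-30,20,80,0,0,0,1],[-30,20,85,0,0,0,1],[-30,20,85,0,0,0,1]]]'
python3 - <<'E'
from h import *
c=shot('wrist');cv2.imwrite('pics/w9.png',c['pixels'][:,:,::-1])
t=shot('top')
cv2.imwrite('pics/f.png',np.vstack([c['pixels'][:,:,::-1][:330],t['pixels'][60:330,:,::-1]]))
E
```

```text
time: 16.62
position: [0.5189, -0.1048, 0.1166]
eef_rot: [-2.958, 1.049, -0.027]
ft_force: [-0.3, -0.5, -0.5]
finger_gap: -0.0003
[ 0.5189 -0.1048  0.1166]
[[ 84.    22.   375.5   50.  ]
 [ 85.    20.   375.5   50.02]
 [ 86.    18.   375.5   50.04]
 [ 87.    16.   375.5   50.06]
 [ 88.    14.   375.5   50.08]
 [ 89.    12.   375.5   50.1 ]
 [ 90.     9.   375.    49.94]
 [ 91.     8.   374.5   49.78]
 [ 92.     6.   374.5   49.8 ]
 [ 93.     5.   375.    50.  ]]
rider 49.70407874731336 26 wedge 50.01021873048839 diff 0.30613998317502933
time: 17.18
position: [0.4888, -0.0848, 0.2009]
eef_rot: [-2.958, 1.048, -0.026]
ft_force: [-0.3, 0.3, -0.4]
finger_gap: 0.0004
```

View pics/f.png

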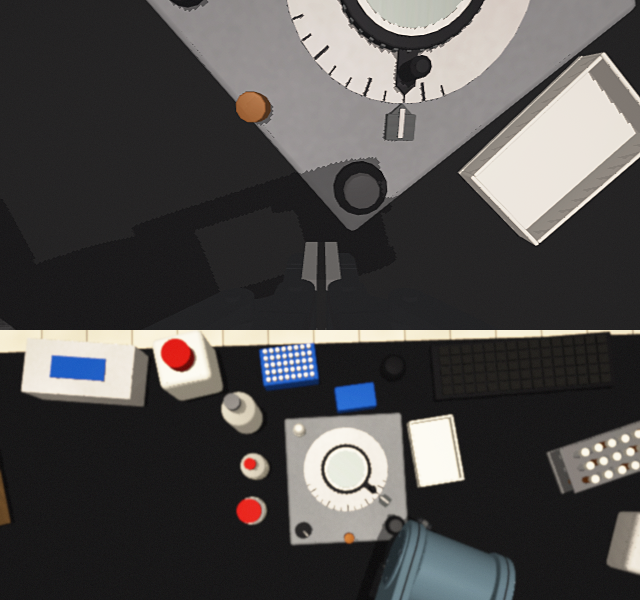

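The picture shows the pointer at (404,90) in line with the rider line at (401,122). The lamp at (360,187) is up again, and the bystanders stand where they were at the start. I'm handing in.

```bash
python3 -c "
from cell import robot
print(robot.sign_off())"
```

```text
the job is handed in; nothing more can be done
None
```

I set the lever to the index rider, then pressed and released the lamp button, and handed the job in at about 17 s of the 48 s.

- **Lever:** I pushed the post round with the shut fingertips. It ended about 1° past the line, so I nudged it back from the other side; the first nudge did not touch it, the second did. My last check put the pointer about 0.3° past the rider line, or perhaps 0.5° depending on the pointer height assumed. The rider still measured 49.7°, as before.
- **Lamp:** The fingertips pressed it until the force jumped from 6 N to 20 N after about 6 mm of travel. The tool then rose clear; the last picture shows the button up, though I did not measure its height.
- **Surroundings:** The last pictures show the vial, tray, bottles, slide box, objective and dimmer knob where they were, judged by eye. Nothing was touching at hand-in.

The top and wrist cameras disagreed by about 3 mm on the ring axis. I used the wrist camera for all the fine work.

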